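# Nudge the awl guide plate onto its locating pins

### The arm

A 7-joint arm with a two-finger parallel gripper is mounted at the origin on the work surface. World frame = base frame: x ahead of the robot, y to its left, z up, the work surface at z = 0. Lengths are in m, angles in rad, forces in N, time in s.
With the tool pointing down it reaches from about 0.4 to 0.925 m from the base axis. Payload 5.6 kg.
Tool frame: the origin (TCP) lies midway between the tips of the shut fingers; the grasp point (between the pads) lies 19 mm behind it (arm.grasp_offset is the distance from the TCP to the grasp point, in m); z points along the fingers, x is the direction in which the jaws open and shut, and the axes are right-handed (so a half turn about z gives the same grasp; the last joint's range is limited). The gripper opens to 85 mm and grips with 20 to 120 N. Pads are 22 mm wide; open, the fingers measure 114 mm over their backs; the gripper's body (76 mm by 85 mm) begins 54 mm behind the grasp point. The pads swing forward as they close: fully open they stand 13 mm farther back than shut.
Start: joints at [-1.303, 0.468, -0.012, 1.603, 0.006, 1.071, -0.056], TCP at [0.199, 0.619, 0.231] pointing down, gripper open.
Joint ranges: [-2.53, 2.53], [-0.31, 2.02], [-1.57, 1.55], [0.28, 2.44], [-1.29, 4.43], [0.15, 1.84], [-2.92, 2.92]. Speed limits (rad/s): [2.57, 2.57, 3.14, 3.14, 3.14, 3.14, 3.14].

### API

Orientations are given as a 3x3 rotation matrix whose columns are the frame's x, y, z axes.
In Python, from workcell import arm gives the robot as it stands. The module is installed in compiled form; this text tells all that it offers.
- The arm moves only by the tool send_rows, never from a script. Its arguments are lists of equal length, an entry for each row: "turn": the turn, a rotation vector about the tool's x, y, z each as a share of 8 degrees, from -1 to 1, a list of three; "xyz": the shift along the tool's x, y, z each as a share of 60 mm, from -1 to 1, a list of three; "claw": the gripper's target within -1 to 1 (shut at 1, half-way at 0, fully open at -1). A call has 1 to 20 rows; each row shifts and turns the pose as measured when the row begins, along the tool's axes as they then stand; what a row does not reach is not made up. A row lasts 1/8 s, in which the tool goes at most 62.5 mm and 10.7 degrees, less where a joint would pass 70% of its speed; a pose out of reach is approached as far as the arm can. A call with a number of a shift or a turn outside -1 to 1 is refused whole. A call with a gripper value outside its range is refused whole. The fingers move at their own pace and stop on an object; "force" is the grip in N (left out, the last holds). Time passes only in rows, so rows that do not move let the fingers close. It gives the time, the measured TCP pose, the force and the opening at its end, in the units of the state.
- arm.get_state(): the state, without advancing time (a new reading comes with each control period).
- arm.read_camera(name): name is "scene" or "top" or "wrist"; returns the picture (480x640x3 uint8, blue, green, red); there is no depth.
- arm.camera_params(name): a dict with "intrinsics" (3x3 intrinsics, pixels), "extrinsics" (4x4, takes a point from camera to world coordinates); the wrist camera has in their place "hand_eye" (4x4, takes a point from camera to tool coordinates, whose origin is the TCP and whose axes are the tool frame's). Camera axes: x right, y down, z forward; pixel columns grow to the right and rows downward; lengths in m; the calibration is good to about 2 mm. The wrist camera is an equidistant fisheye: a pixel r from the principal point sees the ray r / f radians off the axis. A picture is of the moment at which its call begins: read the wrist's pose just before it. camera_params takes no time and is no camera call.
- arm.close_job(): hands the job in, once; it reports no verdict.
The state is a dict: "clock": time; "q": joint angles; "joint_velocities": joint speeds; "tau": joint torques, N m; "position": TCP position; "eef_rot": TCP orientation; "wrist_force": force on the tool from outside, world axes, zero at the start; "moment": the same for the moment, N m; "grip_width": finger opening in m.
Only numpy, scipy, OpenCV 4.12 (cv2) and the standard library are available. Lean on these libraries where they do the work, as an engineer would, in place of code of your own. Each camera call takes 0.05 s, during which the arm holds its last target. There are 200 camera calls.

### The job

The metal awl guide plate has been laid askew on the punching jig and is riding up on the two locating pins. Nudge it sideways with the fingers until both its holes drop over the pins and it lies flat on the two black blocks, without lifting it off the jig. Leave the bowl, brush, awl and brass weight where they are.

Things in the scene. Friction and masses are not known exactly. Their poses are not given: they have to be found in the camera images.
- jig: Punching jig, fixed to the bench. Base 215 (x) by 310 (y) by 10 mm, centred at x = -7.5 mm; on it two black blocks 170 (x) by 70 (y) by 12 mm centred at x = 0, y = +110, -110 mm. Their tops (the seat) are 22 mm above the origin; a dark blue book between them ends 3.5 mm below the seat. Origin: underside of the base, below the middle between the pins; x away from the robot, y along the pins, z up.
- pin_a (a point): Foot of the steel pin on the jig's +y block (robot's left), centred, at seat level, 24 mm above the table; jig x = 0, y = +95 mm. Pin 8 mm in diameter, 8 mm tall, its top rounded to a half ball. It takes the plate's round hole.
- pin_b (a point): Foot of the like pin on the -y block (robot's right), centred, at seat level; jig x = 0, y = -95 mm. It takes the plate's slot.
- plate: Loose aluminium plate 90 (x) by 260 (y, long) by 6 mm, 0.3 to 0.5 kg, with four brass-rimmed awl holes between its locating holes. Origin: centre of its underside, z up. At first its centre is 20 to 36 mm short of the row of pins (to jig -x) and up to 22 mm off along y, turned up to 6 degrees; the pins tilt it, its long -x edge down on the blocks. A few newtons slide it.
- hole_a (a point): Centre of the plate's round through hole, 10 mm in diameter, on the underside, 95 mm from the plate's centre towards its +y end. Goes over pin_a.
- hole_b (a point): Centre of the plate's slot, 10 mm (x) by 16 mm (y), on the underside, 95 mm from the plate's centre towards its -y end. Goes over pin_b.
- bowl: Pink bowl, 124 mm across, 55 mm tall. Origin: centre of its underside. To be left alone.
- weight: Brass paper weight, 52 mm across, 58 mm tall. Origin: centre of its underside. To be left alone.
- brush: Brush about 180 mm long lying beside the jig, nearer the robot. To be left alone.
- awl: Pointed awl with a dark wooden handle, about 145 mm long, lying beside the jig, nearer the robot. To be left alone.

How it is judged:
At the end, for the whole second after the job is handed in: Both holes are over their pins (within 2.5 mm; the slot may be up to 5 mm off along its length), the plate lies flat at rest on both blocks (underside within 1.5 mm of the seat at both holes, tilt under 0.02 rad); bowl, weight, brush and awl within 20 mm of where they were (horizontal distance between hole_a and pin_a below 0.0025 m and x of hole_b in the frame of pin_b between -0.0025 and 0.0025 m and horizontal distance between hole_b and pin_b below 0.005 m and z of hole_a in the frame of pin_a below 0.0015 m and z of hole_b in the frame of pin_b below 0.0015 m and angle between plate's own z axis and vertical below 0.02 rad and linear speed of plate below 0.01 m/s and distance of each of bowl, weight, brush, awl from where it was at the start of the episode below 0.02 m); the robot touches nothing.
It fails at once if the plate is lifted off the jig (its centre more than 18 mm above the seat) (height (world z) of plate above 0.042 m).
It fails at once if the plate is tipped up by more than 0.4 rad (angle between plate's own z axis and vertical above 0.4 rad).
It fails at once if the bowl, weight, brush or awl is knocked more than 20 mm (distance of any of bowl, weight, brush, awl from where it was at the start of the episode above 0.02 m).
It also fails if it takes over 58 s, if anything falls off the work surface, if the arm or the gripper's body presses on something with over 40 N, if the wrist force passes 120 N, or if a joint passes its speed limit or range.

## Working session

There is one attempt and no reset: what is moved stays moved. The work goes in short steps, Python scripts to look and compute and a tool call to move; the robot and the scene stay as the last step left them, time stands still between calls to the robot, and variables do not carry over. Pictures are saved under pics/ and viewed, about 8 in all and at most 12, crops included, and the job is handed in when it is done.

Besides the shell and the picture viewer there is one more tool, called after ">>>" as name(argument=value, ...), one argument or row to a line, values as JSON. send_rows: Moves the arm, as the interface text tells. Its arguments: {"type":"object","properties":{"turn":{"type":"array"},"xyz":{"type":"array"},"claw":{"type":"array"},"force":{"type":"number"}},"required":["turn","xyz","claw"]}

```bash
mkdir -p pics; python3 - <<'E'
from workcell import arm
import cv2,numpy as np
s=arm.get_state();print({k:np.round(v,3).tolist() for k,v in s.items()})
for n in("top","scene"):
    cv2.imwrite(f"pics/{n}0.png",arm.read_camera(n));p=arm.camera_params(n);print({k:np.round(v,4).tolist() for k,v in p.items()})
p=arm.camera_params("wrist");print({k:np.round(v,4).tolist() for k,v in p.items()},arm.grasp_offset)
E
```

```text
{'clock': 0.0, 'q': [-1.303, 0.468, -0.012, 1.604, 0.006, 1.071, -0.056], 'joint_velocities': [0.001, 0.0, 0.0, -0.001, -0.003, 0.001, 0.001], 'tau': [0.0, -53.239, 0.022, -25.13, 0.011, 0.008, 0.0], 'position': [0.199, 0.618, 0.23], 'eef_rot': [[0.306, 0.952, -0.0], [0.952, -0.306, -0.002], [-0.002, 0.0, -1.0]], 'wrist_force': [0.136, -0.266, -0.757], 'moment': [0.016, -0.047, 0.024], 'grip_width': 0.086}
{'intrinsics': [[465.6077, 0.0, 324.1404], [0.0, 465.6077, 238.5634], [0.0, 0.0, 1.0]], 'extrinsics': [[0.0083, -0.9943, 0.1061, 0.4238], [-0.9999, -0.0089, -0.0047, 0.0087], [0.0056, -0.1061, -0.9943, 1.1698], [0.0, 0.0, 0.0, 1.0]]}
{'intrinsics': [[477.9673, 0.0, 323.4254], [0.0, 477.9673, 241.1665], [0.0, 0.0, 1.0]], 'extrinsics': [[0.6683, 0.582, -0.4633, 0.9468], [0.7438, -0.5326, 0.4039, -0.3571], [-0.0116, -0.6145, -0.7888, 0.7613], [0.0, 0.0, 0.0, 1.0]]}
{'intrinsics': [[371.6483, 0.0, 323.6116], [0.0, 371.6483, 243.1767], [0.0, 0.0, 1.0]], 'hand_eye': [[1.0, -0.0001, -0.0009, -0.0003], [0.0004, 0.9602, 0.2793, -0.0703], [0.0008, -0.2793, 0.9602, -0.1429], [0.0, 0.0, 0.0, 1.0]]} 0.0187
```

View pics/top0.png

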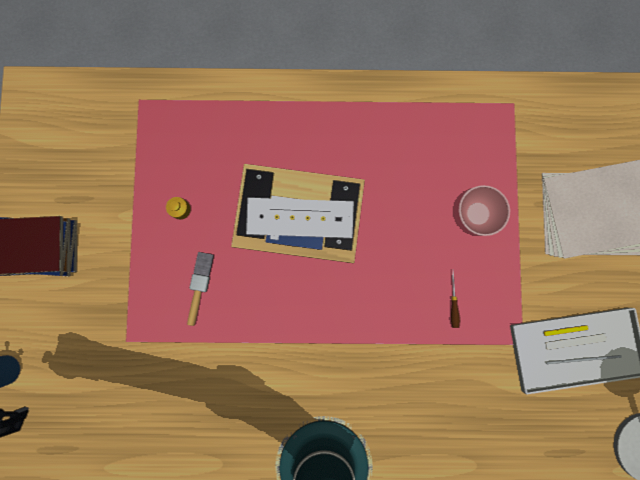

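View pics/scene0.png

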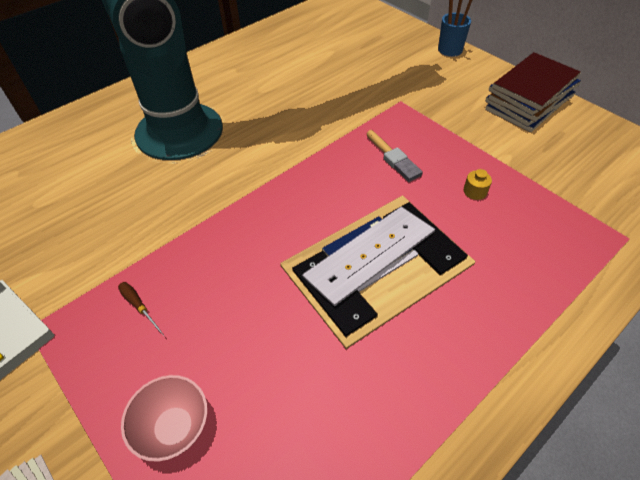

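```bash
cat > h.py <<'E'
from workcell import arm
import cv2,numpy as np
def ray(n,px,z):
    p=arm.camera_params(n);K=p["intrinsics"];E=np.array(p["extrinsics"])
    px=np.atleast_2d(px).astype(float);d=np.c_[px,np.ones(len(px))]@np.linalg.inv(K).T@E[:3,:3].T
    return E[:3,3]+d*((z-E[2,3])/d[:,2])[:,None]
def proj(n,X):
    p=arm.camera_params(n);E=np.linalg.inv(p["extrinsics"]);c=np.atleast_2d(X)@E[:3,:3].T+E[:3,3]
    c=c@np.array(p["intrinsics"]).T;return c[:,:2]/c[:,2:]
def wpose(s):
    T=np.eye(4);T[:3,:3]=s["eef_rot"];T[:3,3]=s["position"];return T@np.array(arm.camera_params("wrist")["hand_eye"])
def wray(T,px,z):
    K=np.array(arm.camera_params("wrist")["intrinsics"]);px=np.atleast_2d(px).astype(float)
    v=(px-K[:2,2])/K[0,0];r=np.linalg.norm(v,axis=1,keepdims=True);d=np.c_[v/np.maximum(r,1e-9)*np.sin(r),np.cos(r)]@T[:3,:3].T
    return T[:3,3]+d*((np.asarray(z)-T[2,3])/d[:,2])[:,None]
def wproj(T,X):
    K=np.array(arm.camera_params("wrist")["intrinsics"]);c=(np.atleast_2d(X)-T[:3,3])@T[:3,:3]
    n=np.linalg.norm(c[:,:2],axis=1,keepdims=True);return c[:,:2]/n*np.arctan2(n,c[:,2:])*K[0,0]+K[:2,2]
E
python3 - <<'E'
from h import *
c=ray("top",[(245,164),(364,180),(355,262),(232,247)],.012);print(c.round(3))
print("plate holes",ray("top",[(262,216),(338,219)],.034).round(3))
print("weight,bowl",ray("top",[(177,208),(484,210)],.03).round(3))
im=cv2.imread("pics/top0.png")[150:275,220:380];cv2.imwrite("pics/z0.png",cv2.resize(im,None,fx=5,fy=4.8,interpolation=cv2.INTER_CUBIC))
E
```

```text
[[ 0.736  0.206  0.012]
 [ 0.698 -0.097  0.012]
 [ 0.489 -0.074  0.012]
 [ 0.524  0.233  0.012]]
plate holes [[ 0.6    0.157  0.034]
 [ 0.594 -0.03   0.034]]
weight,bowl [[ 0.618  0.368  0.03 ]
 [ 0.62  -0.393  0.03 ]]
```

>>> send_rows(
  turn=[
    [0, 0, -0.7],
    [0, 0, -0.7],
    [0, 0, 0],
    [0, 0, 0],
    [0, 0, 0],
    [0, 0, 0],
    [0, 0, 0],
    [0, 0, 0],
    [0, 0, 0],
    [0, 0, 0],
    [0, 0, 0],
    [0, 0, 0],
    [0, 0, 0],
    [0, 0, 0],
  ],
  xyz=[
    [0, 0, -0.5],
    [0, 0, 0],
    [-0.7, 0.54, 0],
    [-0.7, 0.54, 0],
    [-0.7, 0.54, 0],
    [-0.7, 0.54, 0],
    [-0.7, 0.54, 0],
    [-0.7, 0.54, 0],
    [-0.7, 0.54, 0],
    [-0.7, 0.54, 0],
    [-0.7, 0.54, 0],
    [-0.7, 0.54, 0],
    [-0.7, 0.54, 0],
    [0, 0, 0],
  ],
  claw=[-1, -1, -1, -1, -1, -1, -1, -1, -1, -1, -1, -1, -1, -1],
)

```text
clock: 1.85
position: [0.5101, 0.1027, 0.2579]
eef_rot: [[0.107, 0.994, -0.004], [0.994, -0.107, -0.008], [-0.009, -0.004, -1.0]]
wrist_force: [-0.4, 0.4, -0.1]
grip_width: 0.0855
```

>>> send_rows(
  turn=[
    [0, 0, 0],
    [0, 0, 0],
  ],
  xyz=[
    [-0.6, 0.2, 0],
    [0, 0, 0],
  ],
  claw=[-1, -1],
)

```text
clock: 2.1
position: [0.5176, 0.0658, 0.2574]
eef_rot: [[0.106, 0.994, -0.006], [0.994, -0.106, -0.008], [-0.009, -0.005, -1.0]]
wrist_force: [0.2, 1.0, 0.8]
grip_width: 0.0853
```

```bash
python3 - <<'E'
from h import *
import pickle
s=arm.get_state();im=arm.read_camera("wrist");pickle.dump(wpose(s),open("pics/w1.pkl","wb"))
print(s["position"]);cv2.imwrite("pics/w1.png",im)
E
```

```text
[0.51757973 0.06575035 0.25744827]
```

View pics/w1.png

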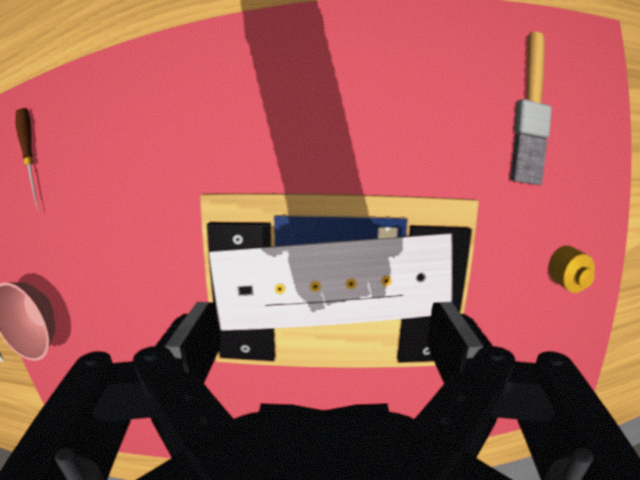

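```bash
python3 - <<'E'
from h import *
import pickle
from scipy.optimize import least_squares
T=pickle.load(open("pics/w1.pkl","rb"))
im=cv2.imread("pics/w1.png")
px=np.array([(208,222),(270,223),(274,360),(219,358),(411,226),(472,227),(399,362)])
J=np.array([(-85,-145),(-85,-75),(85,-75),(85,-145),(-85,75),(-85,145),(85,75)])/1000
def X(p):
    c,s=np.cos(p[2]),np.sin(p[2]);return np.c_[J@np.array([[c,s],[-s,c]])+p[:2],np.full(len(J),.024)]
r=least_squares(lambda p:(wproj(T,X(p))-px).ravel(),[.619,.066,-.12],loss="soft_l1");print(r.x,r.fun.reshape(-1,2).round(1))
x,y,th=r.x;e=np.array([np.cos(th),np.sin(th)]);f=np.array([-e[1],e[0]])
H=wray(T,[(421,277),(246,290)],[.0345,.0345])[:,:2]
E=wray(T,[(212,251),(452,234)],.030)[:,:2]
D=wray(T,[(221,330),(465,311)],.039)[:,:2]
for n,P in(("holes",H),("-x corners b,a",E),("+x",D)):print(n,P.round(4).tolist(),"jig",((P-[x,y])@np.c_[e,f]*1000).round(1).tolist())
cv2.imwrite("pics/w1z.png",cv2.resize(im[185:375,195:485],(800,524),interpolation=cv2.INTER_CUBIC))
E
```

```text
[ 0.62062204  0.06914534 -0.12234964] [[-1.8  0.4]
 [-0.4 -0. ]
 [ 0.8  0.5]
 [ 0.2 -0.9]
 [ 0.9 -0.4]
 [ 0.6  0.4]
 [-1.1 -0.2]]
holes [[0.6005, 0.1598], [0.5958, -0.0302]] jig [[-31.0, 87.5], [-12.5, -101.6]]
-x corners b,a [[0.5494, -0.0616], [0.5573, 0.1969]] jig [[-54.7, -138.4], [-78.4, 119.0]]
+x [[0.641, -0.0679], [0.6469, 0.2107]] jig [[36.9, -133.5], [8.8, 143.7]]
```

View pics/w1z.png

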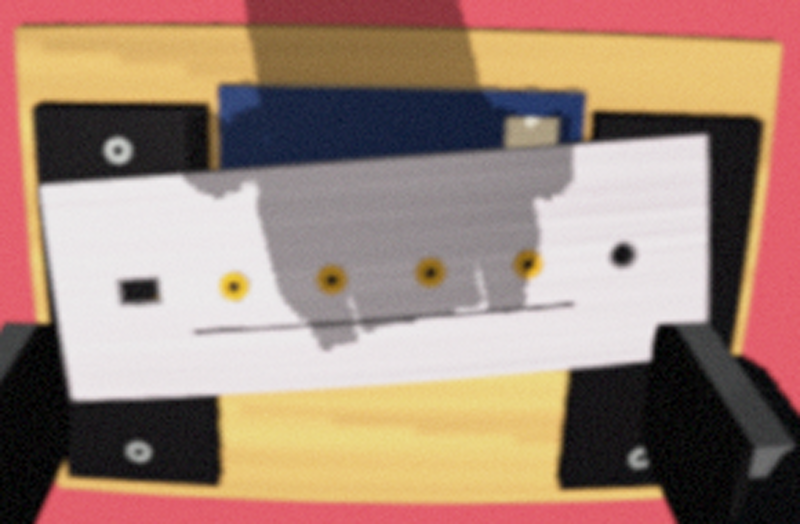

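>>> send_rows(
  turn=[
    [-0.04, 0.06, -0.11],
    [0, 0, 0],
    [0, 0, 0],
    [0, 0, 0],
    [0, 0, 0],
    [0, 0, 0],
  ],
  xyz=[
    [0.21, 0.21, 0],
    [0, 0, 0.9],
    [0, 0, 0.9],
    [0, 0, 0.9],
    [0, 0, 0.8],
    [0, 0, 0],
  ],
  claw=[-1, -1, -1, -1, -1, -1],
)

```text
clock: 2.9
position: [0.536, 0.0963, 0.0418]
eef_rot: [[0.068, 0.998, 0.006], [0.998, -0.068, 0.011], [0.011, 0.006, -1.0]]
wrist_force: [-0.0, -0.6, -0.1]
grip_width: 0.0857
```

>>> send_rows(
  turn=[
    [0.04, -0.08, 0.39],
    [0, 0, 0],
    [0, 0, 0],
  ],
  xyz=[
    [-0.32, -0.05, 0],
    [0, 0, 0],
    [0, 0, 0],
  ],
  claw=[-1, -1, -1],
)

```text
clock: 3.28
position: [0.5351, 0.0781, 0.0463]
eef_rot: [[0.124, 0.992, 0.007], [0.992, -0.124, 0.002], [0.003, 0.007, -1.0]]
wrist_force: [0.8, 0.5, -1.0]
grip_width: 0.0852
```

>>> send_rows(
  turn=[
    [0, 0, 0],
    [0, 0, 0],
    [0, 0, 0],
  ],
  xyz=[
    [0, -0.07, 0.2],
    [0, 0, 0.2],
    [0, 0, 0],
  ],
  claw=[-1, -1, -1],
)

```text
clock: 3.65
position: [0.5318, 0.0794, 0.0224]
eef_rot: [[0.124, 0.992, 0.01], [0.992, -0.124, 0.003], [0.004, 0.01, -1.0]]
wrist_force: [0.2, 0.1, 0.7]
grip_width: 0.0854
```

>>> send_rows(
  turn=[
    [0, 0, 0],
    [0, 0, 0],
    [0, 0, 0],
  ],
  xyz=[
    [0, 0, 0.06],
    [0, 0, 0.06],
    [0, 0, 0],
  ],
  claw=[-1, -1, -1],
)

```text
clock: 4.03
position: [0.5319, 0.0794, 0.0144]
eef_rot: [[0.124, 0.992, 0.01], [0.992, -0.124, 0.003], [0.004, 0.009, -1.0]]
wrist_force: [0.1, -0.1, 0.2]
grip_width: 0.0851
```

>>> send_rows(
  turn=[
    [0, 0, 0],
    [0, 0, 0],
  ],
  xyz=[
    [0, 0, 0.06],
    [0, 0, 0],
  ],
  claw=[-1, -1],
)

```text
clock: 4.28
position: [0.5321, 0.0794, 0.0106]
eef_rot: [[0.124, 0.992, 0.01], [0.992, -0.124, 0.003], [0.004, 0.009, -1.0]]
wrist_force: [0.1, 0.2, -0.5]
grip_width: 0.0853
```

>>> send_rows(
  turn=[
    [0, 0, 0],
    [0, 0, 0],
  ],
  xyz=[
    [0, 0, 0.04],
    [0, 0, 0],
  ],
  claw=[-1, -1],
)

```text
clock: 4.53
position: [0.5322, 0.0794, 0.0082]
eef_rot: [[0.124, 0.992, 0.01], [0.992, -0.124, 0.003], [0.004, 0.01, -1.0]]
wrist_force: [0.5, 0.0, 0.0]
grip_width: 0.0855
```

>>> send_rows(
  turn=[
    [0, 0, 0],
    [0, 0, 0],
    [0, 0, 0],
    [0, 0, 0],
    [0, 0, 0],
    [0, 0, 0],
  ],
  xyz=[
    [0, 0, -0.045],
    [0, 0.08, 0],
    [0, 0.08, 0],
    [0, 0.08, 0],
    [0, 0.05, 0],
    [0, 0, 0],
  ],
  claw=[-1, -1, -1, -1, -1, -1],
)

```text
clock: 5.28
position: [0.5485, 0.079, 0.0108]
eef_rot: [[0.121, 0.993, 0.006], [0.993, -0.121, 0.005], [0.005, 0.005, -1.0]]
wrist_force: [-0.5, 1.6, 1.1]
grip_width: 0.0856
```

```bash
python3 - <<'E'
from h import *
import pickle
s=arm.get_state();im=arm.read_camera("wrist");pickle.dump(wpose(s),open("pics/w2.pkl","wb"))
t=arm.read_camera("top")[150:275,220:380]
cv2.imwrite("pics/w2.png",np.vstack([cv2.resize(im[150:480,80:560],(640,440)),]));cv2.imwrite("pics/t2.png",cv2.resize(t,(800,600),interpolation=cv2.INTER_CUBIC))
E
```

```text
(no output)
```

View pics/w2.png

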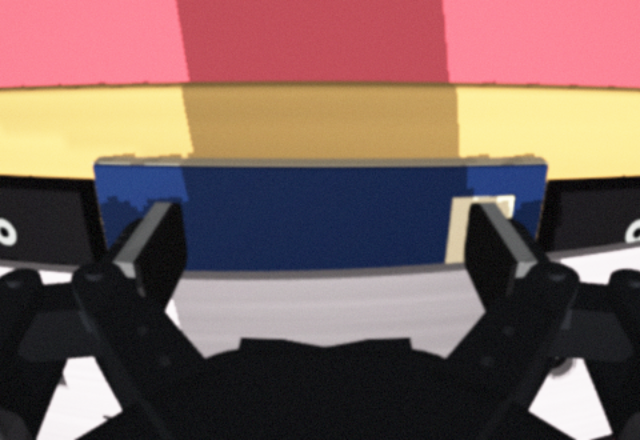

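```bash
cat >> h.py <<'E'
JX,JY,JT=.62062,.06915,-.12235
def jig(P):
    e=np.array([np.cos(JT),np.sin(JT)]);f=np.array([-e[1],e[0]]);return ((np.asarray(P)[:,:2]-[JX,JY])@np.c_[e,f]*1000).round(1).tolist()
E
python3 - <<'E'
from h import *
import pickle
T=pickle.load(open("pics/w2.pkl","rb"))
p=np.array([(20,265),(180,273),(460,268),(620,246)])/1.3333+[80,150]
print(jig(wray(T,p,.030)),jig([arm.get_state()["position"]]))
print(jig(wray(T,np.array([(95,160),(545,160),(92,180),(550,180)])/1.3333+[80,150],[.0205,.0205,.024,.024])))
E
```

```text
[[-57.2, -103.7], [-60.1, -43.7], [-61.9, 41.2], [-65.0, 98.3]] [[-72.8, 0.8]]
[[-93.0, -70.6], [-92.9, 68.2], [-87.7, -70.9], [-87.6, 69.2]]
```

View pics/t2.png

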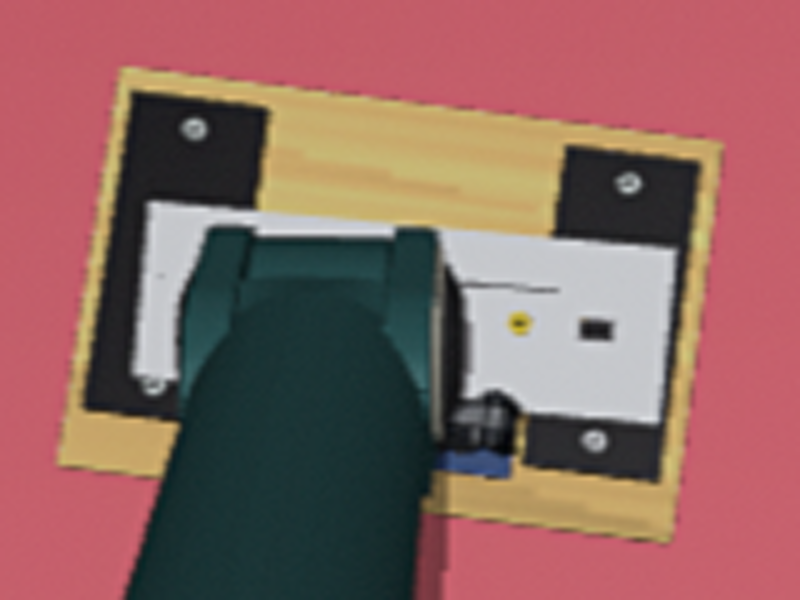

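>>> send_rows(
  turn=[
    [0, 0, 0],
    [0, 0, 0],
    [0, 0, 0],
    [0, 0, 0],
    [0, 0, 0],
  ],
  xyz=[
    [0, 0.06, 0],
    [0, 0.03, 0],
    [0, 0, 0],
    [0, -0.2, 0],
    [0, -0.1, 0],
  ],
  claw=[-1, -1, -1, -1, -1],
)

```text
clock: 6.0
position: [0.5362, 0.0794, 0.0109]
eef_rot: [[0.123, 0.992, 0.008], [0.992, -0.123, 0.004], [0.005, 0.007, -1.0]]
wrist_force: [-0.4, 1.0, 0.3]
grip_width: 0.0858
```

>>> send_rows(
  turn=[
    [0, 0, 0],
    [0, 0, 0],
    [0, 0, 0],
    [0, 0, 0],
    [0, 0, 0],
    [0, 0, 0],
    [0, 0, 0],
  ],
  xyz=[
    [0, 0, -0.8],
    [0, -0.3, -0.8],
    [0, -0.3, -0.8],
    [0, 0, -0.8],
    [0, 0, -0.5],
    [0, 0, 0],
    [0, 0, 0],
  ],
  claw=[-1, -1, -1, -1, -1, -1, -1],
)

```text
clock: 6.88
position: [0.4961, 0.0812, 0.239]
eef_rot: [[0.127, 0.992, 0.012], [0.992, -0.127, 0.004], [0.006, 0.011, -1.0]]
wrist_force: [-0.7, -0.8, -0.0]
grip_width: 0.0855
```

```bash
python3 - <<'E'
from h import *
import pickle
s=arm.get_state();im=arm.read_camera("wrist");pickle.dump(wpose(s),open("pics/w3.pkl","wb"))
cv2.imwrite("pics/w3.png",im[160:460,160:520]);cv2.imwrite("pics/w3z.png",cv2.resize(im[180:400,180:500],(800,550),interpolation=cv2.INTER_CUBIC));print(s["position"],jig([s["position"]]))
E
```

```text
[0.49610255 0.08119475 0.23903758] [[-125.1, -3.2]]
```

View pics/w3z.png

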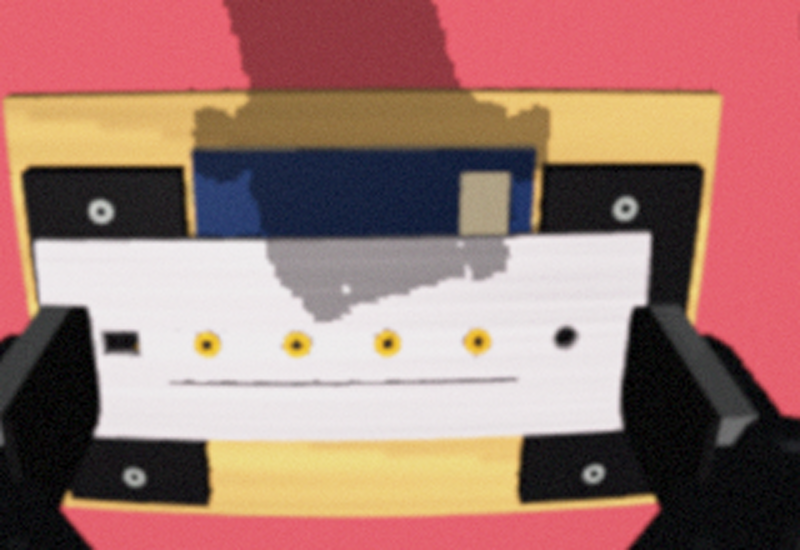

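```bash
cat > m.py <<'E'
from h import *
from scipy.optimize import least_squares
def meas(T,px,J,H,zt,C=None):
    J=np.array(J)/1000.;px=np.array(px,float)
    def X(p):
        c,s=np.cos(p[2]),np.sin(p[2]);return np.c_[J[:,:2]@np.array([[c,s],[-s,c]])+p[:2],J[:,2]]
    r=least_squares(lambda p:(wproj(T,X(p))-px).ravel(),[JX,JY,JT],loss="soft_l1")
    print("jig",r.x.round(4),r.fun.reshape(-1,2).round(1).tolist())
    x,y,t=r.x;M=np.array([[np.cos(t),-np.sin(t)],[np.sin(t),np.cos(t)]])
    f=lambda P:((P[:,:2]-[x,y])@M*1000).round(1).tolist()
    print("holes a,b",f(wray(T,H,zt)))
    if C is not None:print("edge",f(wray(T,C,.030)))
E
python3 - <<'E'
from m import *
import pickle
T=pickle.load(open("pics/w3.pkl","rb"));c=lambda l:np.array(l)/2.5+180
meas(T,c([(25,168),(185,167),(543,165),(702,165),(209,503),(519,502),(7,96),(720,94)]),
[(-85,-145,24),(-85,-75,24),(-85,75,24),(-85,145,24),(85,-75,24),(85,75,24),(-115,-155,12),(-115,155,12)],c([(565,337),(121,343)]),.0345,c([(36,240),(650,234)]))
E
```

```text
jig [ 0.6209  0.0681 -0.1255] [[-2.0, 0.2], [-1.9, 0.5], [1.9, 0.8], [1.8, 0.4], [-0.1, 0.4], [0.2, 0.0], [-2.4, -1.1], [1.8, -1.2]]
holes a,b [[-12.0, 85.7], [-9.5, -104.8]]
edge [[-55.1, -139.2], [-57.1, 120.2]]
```

>>> send_rows(
  turn=[
    [0, 0, 0],
    [0, 0, 0],
    [0, 0, 0],
    [0, 0, 0],
    [0, 0, 0],
    [0, 0, 0],
    [0, 0, 0],
    [0, 0, 0],
    [0, 0, 0],
    [0, 0, 0],
    [0, 0, 0],
  ],
  xyz=[
    [-0.7, 0.48, 0],
    [-0.7, 0.48, 0],
    [-0.7, 0.48, 0],
    [-0.7, 0.48, 0],
    [0, 0, 0],
    [0, 0, 0.7],
    [0, 0, 0.7],
    [0, 0, 0.7],
    [0, 0, 0.5],
    [0, 0, 0.2],
    [0, 0, 0],
  ],
  claw=[1, 1, 1, 1, 1, 1, 1, 1, 1, 1, 1],
)

```text
clock: 8.3
position: [0.584, -0.0996, 0.0513]
eef_rot: [[0.122, 0.992, -0.011], [0.993, -0.122, 0.004], [0.003, -0.012, -1.0]]
wrist_force: [-0.6, 0.1, 0.3]
grip_width: -0.0
```

>>> send_rows(
  turn=[
    [0, 0, 0],
    [0, 0, 0],
    [0, 0, 0],
  ],
  xyz=[
    [0, 0.07, 0.2],
    [0, 0, 0.18],
    [0, 0, 0],
  ],
  claw=[1, 1, 1],
)

```text
clock: 8.68
position: [0.59, -0.0998, 0.0293]
eef_rot: [[0.122, 0.993, -0.007], [0.993, -0.122, 0.004], [0.004, -0.007, -1.0]]
wrist_force: [-0.6, 0.9, -0.1]
grip_width: 0.0001
```

>>> send_rows(
  turn=[
    [0, 0, 0],
    [0, 0, 0],
    [0, 0, 0],
    [0, 0, 0],
  ],
  xyz=[
    [0.1, 0, 0],
    [0.1, 0, 0],
    [0.06, 0, 0],
    [0, 0, 0],
  ],
  claw=[1, 1, 1, 1],
)

```text
clock: 9.18
position: [0.593, -0.0828, 0.0306]
eef_rot: [[0.121, 0.993, -0.005], [0.993, -0.121, 0.005], [0.004, -0.005, -1.0]]
wrist_force: [-0.3, 0.9, 0.8]
grip_width: -0.0001
```

```bash
python3 - <<'E'
from h import *
import pickle
s=arm.get_state();im=arm.read_camera("wrist");pickle.dump(wpose(s),open("pics/w4.pkl","wb"))
cv2.imwrite("pics/w4.png",im);print(s["position"],jig([s["position"]]))
E
```

```text
[ 0.59302465 -0.0828487   0.030646  ] [[-8.8, -154.2]]
```

View pics/w4.png

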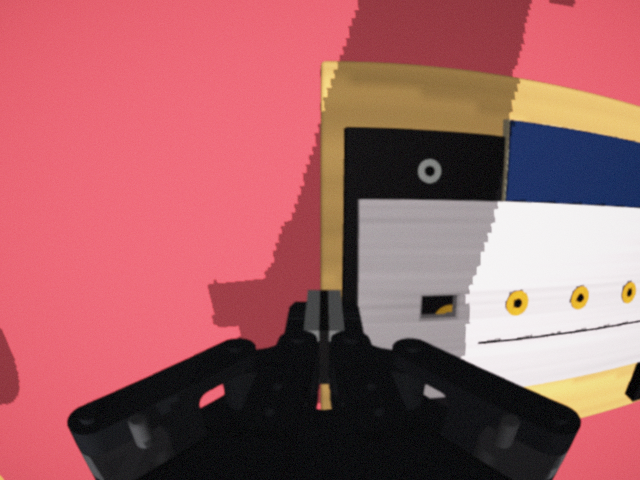

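>>> send_rows(
  turn=[
    [0, 0, 0],
    [0, 0, 0],
    [0, 0, 0],
    [0, 0, 0],
    [0, 0, 0],
    [0, 0, 0],
  ],
  xyz=[
    [0.06, -0.02, 0.02],
    [0.06, 0, 0],
    [0.06, 0, 0],
    [0.06, 0, 0],
    [0.02, 0, 0],
    [0, 0, 0],
  ],
  claw=[1, 1, 1, 1, 1, 1],
)

```text
clock: 9.98
position: [0.5933, -0.0706, 0.0297]
eef_rot: [[0.125, 0.992, -0.004], [0.992, -0.125, 0.001], [-0.0, -0.004, -1.0]]
wrist_force: [0.4, -2.9, 1.8]
grip_width: 0.0001
```

```bash
python3 - <<'E'
from h import *
import pickle
s=arm.get_state();im=arm.read_camera("wrist");pickle.dump(wpose(s),open("pics/w5.pkl","wb"))
cv2.imwrite("pics/w5.png",im);print(s["position"],jig([s["position"]]))
T=wpose(s)
# find the left plate edge and block edge on rows
for r in (220,250,280):
    g=im[r,330:420].mean(1).astype(int);print(r,g[::2].tolist())
E
```

```text
[ 0.59327622 -0.07058541  0.0296583 ] [[-10.1, -142.0]]
220 [25, 17, 21, 19, 16, 25, 19, 23, 18, 18, 72, 153, 162, 157, 162, 163, 157, 156, 161, 160, 163, 163, 159, 159, 158, 157, 162, 157, 157, 159, 162, 159, 161, 159, 161, 162, 160, 158, 160, 158, 157, 158, 159, 159, 160]
250 [17, 19, 15, 14, 17, 22, 11, 18, 21, 21, 62, 146, 166, 166, 166, 165, 165, 166, 166, 165, 166, 164, 166, 163, 164, 164, 163, 164, 162, 165, 165, 164, 163, 166, 165, 164, 163, 162, 165, 167, 162, 158, 160, 160, 161]
280 [19, 17, 21, 19, 14, 22, 21, 18, 14, 17, 60, 157, 170, 173, 174, 165, 170, 173, 171, 169, 173, 172, 170, 170, 172, 169, 170, 169, 167, 169, 169, 168, 170, 169, 168, 167, 170, 167, 167, 168, 170, 168, 168, 169, 167]
```

```bash
python3 - <<'E'
from h import *
import pickle
for n,px in(("w4",(357,250)),("w5",(350,220)),("w5",(350,250)),("w5",(350,280))):
    T=pickle.load(open(f"pics/{n}.pkl","rb"));print(jig(wray(T,px,[.033])))
E
```

```text
[[-35.4, -141.5]]
[[-49.0, -132.3]]
[[-36.9, -132.1]]
[[-24.2, -131.8]]
```

>>> send_rows(
  turn=[
    [0, 0, 0],
    [0, 0, 0],
    [0, 0, 0],
    [0, 0, 0],
    [0, 0, 0],
    [0, 0, 0],
    [0, 0, 0],
    [0, 0, 0],
    [0, 0, 0],
  ],
  xyz=[
    [-0.2, 0, 0],
    [-0.1, 0, 0],
    [0, 0, -0.8],
    [0, 0, -0.8],
    [0.8, -0.5, -0.4],
    [0.8, -0.5, 0],
    [0.8, -0.5, 0],
    [0, 0, 0],
    [0, 0, 0],
  ],
  claw=[1, 1, 1, -1, -1, -1, -1, -1, -1],
)

```text
clock: 11.15
position: [0.5192, 0.0702, 0.1545]
eef_rot: [[0.126, 0.992, -0.003], [0.992, -0.125, 0.008], [0.008, -0.004, -1.0]]
wrist_force: [0.3, -0.8, 0.5]
grip_width: 0.0851
```

```bash
python3 - <<'E'
from h import *
import pickle
s=arm.get_state();im=arm.read_camera("wrist");pickle.dump(wpose(s),open("pics/w6.pkl","wb"))
cv2.imwrite("pics/w6.png",im);cv2.imwrite("pics/w6z.png",cv2.resize(im[160:400,160:520],(800,533),interpolation=cv2.INTER_CUBIC));print(s["position"],jig([s["position"]]))
E
```

```text
[0.51920868 0.07024194 0.15452022] [[-100.8, -11.3]]
```

View pics/w6z.png

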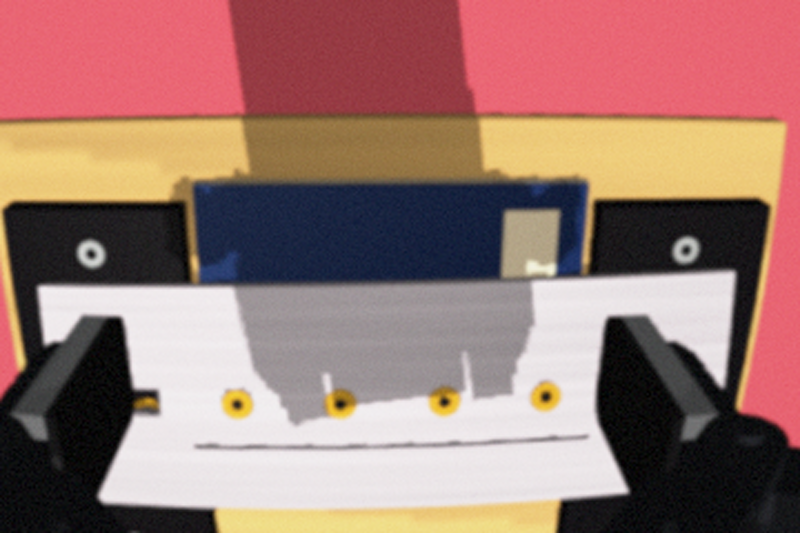

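```bash
python3 - <<'E'
from m import *
import pickle
T=pickle.load(open("pics/w6.pkl","rb"));c=lambda l:np.array(l)*.45+160
meas(T,c([(5,205),(187,203),(595,202),(768,202),(216,533),(558,533)])[:4],
[(-85,-145,24),(-85,-75,24),(-85,75,24),(-85,145,24)],c([(546,397),(444,401),(340,404),(237,404)]),.0355,c([(38,286),(735,271)]))
E
```

```text
jig [ 0.6205  0.0688 -0.1251] [[-1.7, -0.4], [-2.5, 0.7], [3.8, 0.4], [2.5, -0.3]]
holes a,b [[-12.9, 57.0], [-12.6, 18.6], [-11.7, -19.6], [-11.2, -57.8]]
edge [[-55.1, -131.5], [-59.5, 129.1]]
```

>>> send_rows(
  turn=[
    [0, 0, 0],
    [0, 0, 0],
    [0, 0, 0],
    [0, 0, 0],
    [0, 0, 0],
  ],
  xyz=[
    [0.2, 0.18, 0.2],
    [0, 0, 0.7],
    [0, 0, 0.7],
    [0, 0, 0.4],
    [0, 0, 0],
  ],
  claw=[-1, -1, -1, -1, -1],
)

```text
clock: 11.82
position: [0.5356, 0.0748, 0.0313]
eef_rot: [[0.138, 0.99, -0.0], [0.99, -0.138, 0.007], [0.007, -0.001, -1.0]]
wrist_force: [-0.9, 0.1, 0.3]
grip_width: 0.0854
```

>>> send_rows(
  turn=[
    [0, 0, -0.1],
    [0, 0, 0],
    [0, 0, 0],
  ],
  xyz=[
    [0.085, 0, 0.17],
    [0, 0, 0.17],
    [0, 0, 0],
  ],
  claw=[-1, -1, -1],
)

```text
clock: 12.2
position: [0.5385, 0.0792, 0.0117]
eef_rot: [[0.125, 0.992, 0.003], [0.992, -0.125, 0.008], [0.008, 0.002, -1.0]]
wrist_force: [-0.3, 0.7, 0.7]
grip_width: 0.0854
```

>>> send_rows(
  turn=[
    [0, 0, 0],
    [0, 0, 0],
    [0, 0, 0],
    [0, 0, 0],
    [0, 0, 0],
  ],
  xyz=[
    [0, 0.06, 0],
    [0, 0.06, 0],
    [0, 0.06, 0],
    [0, 0.06, 0],
    [0, 0, 0],
  ],
  claw=[-1, -1, -1, -1, -1],
)

```text
clock: 12.82
position: [0.5538, 0.0782, 0.0129]
eef_rot: [[0.124, 0.992, 0.004], [0.992, -0.124, 0.009], [0.009, 0.003, -1.0]]
wrist_force: [0.7, -0.3, 0.4]
grip_width: 0.0854
```

>>> send_rows(
  turn=[
    [0, 0, 0],
    [0, 0, 0],
    [0, 0, 0],
    [0, 0, 0],
    [0, 0, 0],
    [0, 0, 0],
  ],
  xyz=[
    [0, 0.03, 0.02],
    [0, 0.04, 0],
    [0, 0.04, 0],
    [0, 0.03, 0],
    [0, 0.03, 0],
    [0, 0, 0],
  ],
  claw=[-1, -1, -1, -1, -1, -1],
)

```text
clock: 13.58
position: [0.5538, 0.0781, 0.0103]
eef_rot: [[0.123, 0.992, -0.018], [0.992, -0.123, 0.011], [0.008, -0.019, -1.0]]
wrist_force: [-1.1, 0.4, 0.4]
grip_width: 0.0853
```

>>> send_rows(
  turn=[
    [0, 0, 0],
    [0, 0, 0],
    [0, 0, 0],
  ],
  xyz=[
    [0, 0.02, 0],
    [0, 0.02, 0],
    [0, 0, 0],
  ],
  claw=[-1, -1, -1],
)

```text
clock: 13.95
position: [0.5538, 0.0781, 0.01]
eef_rot: [[0.123, 0.992, -0.023], [0.992, -0.123, 0.011], [0.008, -0.025, -1.0]]
wrist_force: [-3.2, 0.6, 2.3]
grip_width: 0.0853
```

>>> send_rows(
  turn=[
    [-0.17, -0.06, 0],
    [0, 0, 0],
    [0, 0, 0],
  ],
  xyz=[
    [0, 0, -0.03],
    [0, 0.08, 0],
    [0, 0, 0],
  ],
  claw=[-1, -1, -1],
)

```text
clock: 14.32
position: [0.5582, 0.0775, 0.0117]
eef_rot: [[0.123, 0.992, -0.0], [0.992, -0.123, -0.001], [-0.001, -0.0, -1.0]]
wrist_force: [0.8, 0.3, 0.6]
grip_width: 0.0854
```

```bash
python3 - <<'E'
from h import *
s=arm.get_state();print({k:np.round(v,3).tolist() for k,v in s.items()},jig([s["position"]]))
im=arm.read_camera("wrist");cv2.imwrite("pics/w7.png",im[140:440,80:560])
E
```

```text
{'clock': 14.325, 'q': [-0.413, 0.651, 0.276, 1.954, -0.306, 0.577, 1.516], 'joint_velocities': [-0.005, -0.007, -0.002, 0.009, 0.0, 0.005, -0.002], 'tau': [-0.151, -51.371, 4.439, -14.668, -0.004, 0.157, 0.007], 'position': [0.558, 0.077, 0.012], 'eef_rot': [[0.123, 0.992, -0.0], [0.992, -0.123, -0.001], [-0.001, -0.0, -1.0]], 'wrist_force': [0.754, 0.322, 0.613], 'moment': [-0.016, 0.022, 0.013], 'grip_width': 0.085} [[-63.0, 0.6]]
```

View pics/w7.png

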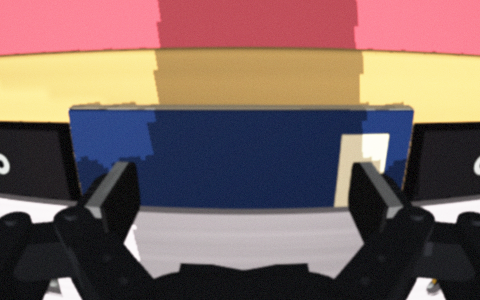

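>>> send_rows(
  turn=[
    [0, 0, 0],
    [0, 0, 0],
    [0, 0, 0],
  ],
  xyz=[
    [0, 0.06, 0],
    [0, 0.06, 0],
    [0, 0, 0],
  ],
  claw=[-1, -1, -1],
)

```text
clock: 14.75
position: [0.5655, 0.0767, 0.0116]
eef_rot: [[0.123, 0.992, -0.001], [0.992, -0.123, -0.001], [-0.001, -0.001, -1.0]]
wrist_force: [-1.8, -0.2, 0.5]
grip_width: 0.0856
```

```bash
python3 - <<'E'
from h import *
s=arm.get_state();print(jig([s["position"]]),s["wrist_force"])
E
```

```text
[[-55.6, 0.7]] [-1.79731897 -0.18896192  0.52903201]
```

>>> send_rows(
  turn=[
    [0, 0, 0],
    [0, 0, 0],
  ],
  xyz=[
    [0, 0.04, 0],
    [0, 0, 0],
  ],
  claw=[-1, -1],
)

```text
clock: 15.0
position: [0.5668, 0.0765, 0.0115]
eef_rot: [[0.123, 0.992, -0.003], [0.992, -0.123, -0.001], [-0.001, -0.003, -1.0]]
wrist_force: [-0.3, -0.4, 0.1]
grip_width: 0.0857
```

```bash
python3 - <<'E'
from h import *
s=arm.get_state();print(jig([s["position"]]),s["wrist_force"])
t=arm.read_camera("scene");cv2.imwrite("pics/s8.png",cv2.resize(t[190:350,270:480],(800,610),interpolation=cv2.INTER_CUBIC)[:600])
E
```

```text
[[-54.3, 0.7]] [-0.32935015 -0.44033314  0.13418514]
```

View pics/s8.png

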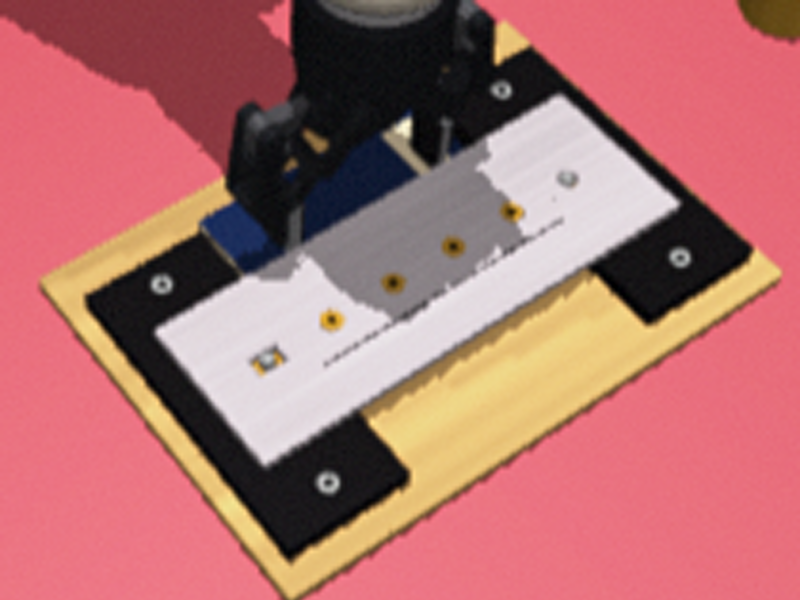

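>>> send_rows(
  turn=[
    [0, 0, 0],
    [0, 0, 0],
    [0, 0, 0],
    [0, 0, 0],
    [0, 0, 0],
    [0, 0, 0],
    [0, 0, 0],
  ],
  xyz=[
    [0, -0.2, 0],
    [0, -0.2, 0],
    [0, 0, -0.8],
    [0, 0, -0.8],
    [0, -0.3, -0.8],
    [0, 0, -0.5],
    [0, 0, 0],
  ],
  claw=[-1, -1, -1, -1, -1, -1, -1],
)

```text
clock: 15.92
position: [0.5214, 0.0824, 0.19]
eef_rot: [[0.122, 0.993, -0.0], [0.993, -0.122, 0.0], [0.0, -0.0, -1.0]]
wrist_force: [0.1, -0.2, -0.6]
grip_width: 0.0855
```

```bash
python3 - <<'E'
from h import *
import pickle
s=arm.get_state();im=arm.read_camera("wrist");T=wpose(s);pickle.dump(T,open("pics/w9.pkl","wb"));cv2.imwrite("pics/w9.png",im);print(s["position"],jig([s["position"]]))
sc=arm.read_camera("scene")
r=lambda a,w,h:cv2.resize(a,(w,h),interpolation=cv2.INTER_CUBIC)
# composite: wrist jig, scene zooms of each end
p=wproj(T,[[JX+.095*.122,JY+.095*.9925,.032],[JX-.095*.122,JY-.095*.9925,.032]]).astype(int)
q=proj("scene",[[JX+.095*.122,JY+.095*.9925,.032],[JX-.095*.122,JY-.095*.9925,.032]]).astype(int);print(p,q)
cr=lambda a,c,n:r(a[c[1]-n:c[1]+n,c[0]-n:c[0]+n],200,200)
row=np.hstack([cr(sc,q[1],24),cr(sc,q[0],24),cr(im,p[1],24),cr(im,p[0],24)])
cv2.imwrite("pics/f9.png",np.vstack([r(im[180:380,160:520],800,400)[:400],row]))
E
```

```text
[0.5214195  0.08241215 0.18995942] [[-100.1, 1.1]]
[[423 327]
 [222 327]] [[418 234]
 [339 282]]
```

View pics/f9.png

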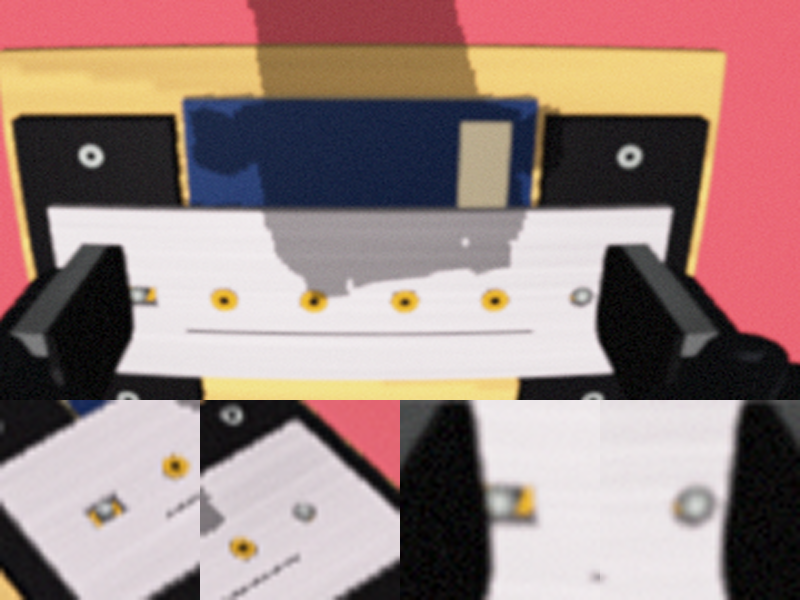

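```bash
python3 - <<'E'
from h import *
JX,JY,JT=.6206,.0687,-.124
c,s=np.cos(JT),np.sin(JT);W=lambda L,z:np.array([[JX+c*a-s*b,JY+s*a+c*b,z] for a,b in L])
for n in("scene","top"):
    im=arm.read_camera(n);hsv=cv2.cvtColor(im,cv2.COLOR_BGR2HSV);m=((hsv[...,1]<50)&(hsv[...,2]>90)).astype(np.uint8)
    L=[(-.045,-.13),(-.045,.13),(.045,.13),(.045,-.13)];P=proj(n,W(L,.030))
    k=np.zeros_like(m);cv2.fillConvexPoly(k,cv2.convexHull(P.astype(np.int32)),1);k=cv2.dilate(k,np.ones((13,13)))
    m=cv2.morphologyEx(m*k,cv2.MORPH_OPEN,np.ones((5,5)));h=cv2.convexHull(max(cv2.findContours(m,0,2)[0],key=cv2.contourArea));q=cv2.approxPolyN(h,4)[0] if hasattr(cv2,"approxPolyN") else h
    print(n,P.round(1).tolist(),np.array(q).tolist())
E
```

```text
scene [[309.7, 275.6], [416.4, 213.8], [447.7, 242.4], [338.5, 310.7]] [[449, 243], [339, 313], [309, 276], [417, 214]]
top [[347.7, 233.0], [243.4, 219.1], [248.8, 183.7], [352.3, 197.3]] [[353, 196], [348, 233], [307, 228], [296, 190]]
```

```bash
python3 -c "
from workcell import arm
print(arm.close_job())"
```

```text
the job is handed in; nothing more can be done
None
```

The plate looks seated: the last pictures show both pins inside the round hole and the slot, and the job is handed in at about 16 s of the 58 s. No verdict was reported.

**What I did:**
1. I pushed the plate's near edge with both open fingers to take out the roughly 5.6° turn.
2. I pushed its -y end with the shut fingers by about 9 mm to centre it along y.
3. I pushed the near edge again with both open fingers for about 12 mm, until the holes dropped over the pins. Contact forces stayed at a few newtons.
4. I backed the arm off and up, so it touches nothing.

**Last checks:**
- **Seating:** the wrist and scene views show both pins in their holes and the plate square with the jig.
- **Flatness:** in the scene image, the four plate corners lie within about 2.5 pixels of where a flat, seated plate should be. That is not a direct measurement of the 1.5 mm height limit.
- **Top camera:** its corner check was no use, because two of the four corners it found did not match the plate, probably because the arm covered it.
- **Other objects:** I did not re-measure the bowl, brush, awl and brass weight at the end. The arm's path stayed clear of all four.

**Problem along the way:** at the start of the last push the tool stuck and tilted by about 1.5° at roughly 3 N. I straightened it and raised it 2 mm, and it went on normally.

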